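# Press a test cartridge under the hold-down spring of a lab reader

## Task

With the fingertips on the blue thumb rest of the test cartridge lying in the reader's dock, press it down hard against its sprung bed and, keeping it pressed, slide it along the dock under the brass hold-down spring until it is fully home against the red end stop; then take the fingers away so that the spring holds it there. Do not pick the cartridge up or pry the spring up, and leave the things lying beside the dock where they are.

Things in the scene. Friction and masses are not known exactly. Their poses are not given: they have to be found in the camera images.
- reader: White bench analyser (about 220 x 300 x 110 mm), fixed, with a black loading dock sticking out. Origin on the table, on the dock's centre line, under its outer end; +x along the dock towards the analyser (insertion direction), z up. Dock rails: 46 mm apart inside, 56 mm over all, tops 38 mm above the table; between them an aluminium bed, x 0 to 208 mm. The housing begins at x = 247 mm.
- cartridge: White test cartridge lying in the dock on the bed, 110 mm long (x) x 44 x 16 mm thick, 60 to 130 g; origin at the centre of its underside, +x as the dock's. Starts 60 to 90 mm short of home with its underside 32 mm above the table; 24 mm with the bed fully pressed. Home: origin at x = 155 mm in the reader's frame; let go, it rises about 2 mm until the spring holds it.
- thumb_rest (a point): Middle of the cartridge's flat blue thumb rest, on its top, 34 mm behind its origin. The rest spans cartridge x = -55 to -13 mm and ends at a blue step, 36 mm wide and 8 mm tall, whose upright face at x = -13 mm looks to the rear, so a finger can push it forwards; its front slopes down by x = +2 mm. Height above the table: 48 mm at the start, 40 mm with the bed fully pressed.
- nose (a point): Top edge of the cartridge's front face, centre of its width: 55 mm ahead of its origin, 11 mm above its underside. Behind it a bevel rises to the full 16 mm within 11 mm. With the bed up it is 43 mm above the table and strikes the spring's lip; with the bed fully pressed it is at 35 mm and enters under the spring, lifting it about 2 mm.
- end_stop (a point): Top edge of the red end stop's face, 210 mm along the reader's x, 38 mm above the table; the cartridge's front face rests on this face when home.
- bed (a joint): How far the sprung bed is pushed down, m: 0 = up (bed top 32 mm above the table), 0.008 = fully down on its stop. Spring 0.6 N per mm, about 4 N to start it and 9 N fully down.
- hold_spring (a joint): Angle by which the brass spring is lifted, rad: 0 = at rest, 0.03 = free end raised 2 mm. Its free end presses with 2.5 N at rest plus 1.5 N per mm of lift.
- spring_lip (a point): Foot of the brass spring's lip at rest, mid-width, facing the incoming cartridge: 161 mm along the reader's x, 38 mm above the table. The lip is upright, 36 mm wide, up to 57 mm high; its rounded underside (4 mm radius) is lowest, 38 mm, at x = 165 mm. From there the spring runs inward to its hinge at x = 235 mm, 50 mm high.
- spare: spare cartridge, same shape as the one in the dock but with a red thumb rest and step; lies on the table beside the dock; origin centre of underside. Not to be moved.
- chamber: flat greenish glass counting chamber, 76 x 35 x 5 mm, lying on the table beside the dock; origin centre of underside. Not to be moved.
- dish: small steel dish, 60 mm across, 18 mm high; origin centre of underside. Not to be moved.
There are look-alikes about, which are no part of the job. Leave any orange look-alike of the cartridge alone.

How it is judged:
On the way, in this order (a step that is already met when the one before it is completed fails the run):
1. the fingers press the cartridge down on its sprung bed, at least 4 mm (value of joint bed above 0.004 m and contact force between the fingers and cartridge above 2 N), for 0.1 s.
2. the cartridge is home against the end stop, under the lifted spring (x of cartridge in the frame of reader above 0.151 m and value of joint hold_spring above 0.012 rad), for 0.1 s.
At the end, for the whole second after the job is handed in: The cartridge lies flat and at rest in the dock, within 4 mm of the end stop and of the centre line, held below its raised height by the lifted brass spring (lifted at least 0.8 mm), and is let go (all of step 2 and x of cartridge in the frame of reader below 0.159 m and y of cartridge in the frame of reader between -0.004 and 0.004 m and z of cartridge in the frame of reader between 0.022 and 0.031 m and angle between cartridge's own z axis and vertical below 0.08 rad and angle between the x axis of cartridge and the x axis of reader, either way round below 0.08 rad and linear speed of cartridge below 0.01 m/s); the robot touches nothing.
It fails at once if the cartridge was lifted off its bed (more than 7 mm above its starting height) (z of cartridge in the frame of reader above 0.039 m).
It fails at once if the cartridge was tipped by more than about 11 degrees (angle between cartridge's own z axis and vertical above 0.2 rad).
It fails at once if the hold-down spring was pried up by more than about 8.5 mm (value of joint hold_spring above 0.122 rad).
It fails at once if something lying beside the dock (spare cartridge, glass chamber, dish) was moved by more than 15 mm (distance of any of spare, chamber, dish from where it was at the start of the episode above 0.015 m).
It also fails if it takes over 35 s, if anything falls off the work surface, if the arm or the gripper's body presses on something with over 40 N, if the wrist force passes 120 N, or if a joint passes its speed limit or range.

## Robot

A 7-joint arm with a two-finger parallel gripper is mounted at the origin on the work surface. World frame = base frame: x ahead of the robot, y to its left, z up, the work surface at z = 0. Lengths are in m, angles in rad, forces in N, time in s.
With the tool pointing down it reaches from about 0.4 to 0.85 m from the base axis. Payload 10.4 kg.
Tool frame: the origin (TCP) lies at the very end of the fingers, on their centre line; the grasp point (between the pads) lies 19 mm behind it; z points along the fingers, y is the direction in which the jaws open and shut (so a half turn about z gives the same grasp; the last joint's range is limited). The gripper opens to 87 mm and grips with 3 to 60 N. Pads are 19 mm wide; open, the fingers measure 117 mm over their backs; the gripper's body (75 mm by 190 mm) begins 51 mm behind the grasp point.
Start: joints at [-1.181, 0.332, -0.065, 1.46, 0.022, 1.35, -0.088], TCP at [0.251, 0.573, 0.223] pointing down, gripper open.
Joint ranges: [-2.6, 2.6], [-0.5, 2.12], [-1.47, 1.34], [0.16, 2.42], [-1.27, 4.41], [0.06, 2.06], [-2.6, 2.6]. Speed limits (rad/s): [2.22, 2.22, 2.79, 2.79, 3.14, 3.14, 3.14].

## Interface

Orientations are given as a rotation vector (axis times angle).
In Python, from workcell import get_state, imaging, ticket, finder gives the robot as it stands.
- The arm moves only by the tool servo_tool, never from a script. Its argument "series" is a list of rows, each a list of 4 numbers: the shift along the tool's x, y, z in cm, then the turn about the tool's z in rad. In form: [[tx, ty, tz, twist], ...]. A call has 1 to 12 rows; each row is the pose to reach, as a shift and turn from the pose commanded when the call began, along the tool's axes at that moment; what a row does not reach only later rows make up. A row lasts 1/10 s, in which the tool goes at most 50 mm and 8.59 degrees, less where a joint would pass 70% of its speed; a pose out of reach is approached as far as the arm can. A call with a gripper value outside its range is refused whole. "hand" is the closure, from -1 (fully open) to 1 (shut), set as the call begins (left out, the last holds). The fingers move at their own pace and stop on an object; "squeeze" is the grip in N (left out, the last holds). Time passes only in rows, so rows that repeat a pose let the fingers close. It gives the time, the measured TCP pose, the force and the opening at its end, in the units of the state.
- get_state(): the state, without advancing time (a new reading comes with each control period).
- imaging.camera(name): name is "scene" or "top" or "wrist"; returns a dict with "frame" (420x560x3 uint8, red, green, blue), "fov_y" (degrees; the focal length in pixels is half the picture's height over the tangent of half this angle, whatever the lens; pixels are square), "cx", "cy" (the principal point, pixels), "R" (3x3) and "t" (3): a world point X has camera coordinates R X + t; the wrist camera has in their place "mount" (4x4, takes a point from camera to tool coordinates, whose origin is the TCP and whose axes are the flange's). Camera axes: x right, y down, z forward; pixel columns grow to the right and rows downward; lengths in m; the calibration is good to about 2 mm. A picture is of the moment at which its call begins: read the wrist's pose just before it. There is no depth.
- ticket.close_job(): hands the job in, once; it reports no verdict.
Trained networks look in a picture, given as the dict that the camera call returned (one of the last four; its "shot" number tells which), for a name from the list of things; names that differ only in an ending like _2 or _b are one class to them, and where a whole thing is asked for, a point or a joint stands for the part that bears it (a point fixed in the world has none). Each returns a list of dicts, best first, with "p" (0 to 1); they miss things now and then, are a little off and sometimes report something else, mostly with a low value. They report only what shows in the picture. A call takes as long as a camera call. They do not tell look-alikes from the thing itself.
- finder.look_for(target, picture): "xyz" ([x, y, z] in m, in world coordinates, good to about 4 mm: the middle of the surface that is visible of it).
- finder.silhouettes(target, picture): "region" (420x560 bool, what is visible of it).
- finder.place_of(target, picture): "xyz" ([x, y, z] in m, in world coordinates, good to about 4 mm: a listed point, or the origin of a listed thing).
The state is a dict: "time_s": time; "joints": joint angles; "qd": joint speeds; "tau": joint torques, N m; "ee_pos": TCP position; "orientation": TCP orientation; "contact_force": force on the tool from outside, world axes, zero at the start; "moment": the same for the moment, N m; "width": finger opening in m.
Only numpy, scipy, OpenCV 4.12 (cv2) and the standard library are available. Lean on these libraries where they do the work, as an engineer would, in place of code of your own. Each camera call takes 0.05 s, during which the arm holds its last target. There are 200 camera calls.

## Working session

There is one attempt and no reset: what is moved stays moved. The work goes in short steps, Python scripts to look and compute and a tool call to move; the robot and the scene stay as the last step left them, time stands still between calls to the robot, and variables do not carry over. Pictures are saved under pics/ and viewed, about 8 in all and at most 12, crops included, and the job is handed in when it is done.

Besides the shell and the picture viewer there is one more tool, called after ">>>" by a JSON object that holds its "fn" and its "kwargs", one argument or row to a line. servo_tool: Moves the arm, as the interface text tells. Its arguments: {"type":"object","properties":{"series":{"type":"array","items":{"type":"array","items":{"type":"number"}}},"hand":{"type":"number"},"squeeze":{"type":"number"}},"required":["series"]}

```bash
mkdir -p pics; python3 - <<'E'
from workcell import get_state, imaging, finder
import cv2,numpy as np
s=get_state();print(s['time_s'],s['ee_pos'],s['orientation'],s['contact_force'],s['width'])
ims=[]
for c in ['scene','top']:
    p=imaging.camera(c);ims.append(p['frame'])
    for n in ['cartridge','thumb_rest','nose','end_stop','spring_lip','reader','spare','chamber','dish']:
        print(c,n,[(np.round(d['xyz'],3).tolist(),round(d['p'],2)) for d in finder.place_of(n,p)][:3])
cv2.imwrite('pics/a.png',ims[0][:,:,::-1]);cv2.imwrite('pics/b.png',ims[1][:,:,::-1])
E
```

```text
0.0 [0.250563   0.57214869 0.22175544] [-6.43678460e-01 -3.07471438e+00  2.21379589e-03] [-0.96519689  0.74521995  0.04977677] 0.08699066672791321
scene cartridge [([0.648, 0.247, -0.0], 0.79), ([0.61, 0.062, 0.036], 0.61), ([0.731, 0.07, -0.003], 0.38)]
scene thumb_rest [([0.613, 0.096, 0.05], 0.7), ([0.67, 0.22, 0.014], 0.63), ([0.63, -0.073, 0.042], 0.21)]
scene nose [([0.623, 0.01, 0.043], 0.63), ([0.614, 0.289, 0.011], 0.6)]
scene end_stop [([0.633, -0.072, 0.04], 0.86)]
scene spring_lip [([0.626, -0.024, 0.037], 0.77)]
scene reader [([0.601, 0.132, -0.003], 0.67)]
scene spare [([0.73, 0.067, -0.004], 0.56), ([0.604, 0.135, -0.001], 0.43)]
scene chamber [([0.604, 0.133, -0.003], 0.7), ([0.511, 0.008, -0.003], 0.57)]
scene dish [([0.502, 0.142, 0.003], 0.75)]
top cartridge [([0.649, 0.244, -0.005], 0.97), ([0.614, 0.061, 0.029], 0.57)]
top thumb_rest [([0.669, 0.216, 0.014], 0.84), ([0.611, 0.1, 0.042], 0.67), ([0.613, 0.062, 0.03], 0.24)]
top nose [([0.615, 0.01, 0.044], 0.79), ([0.618, 0.292, 0.009], 0.75)]
top end_stop [([0.625, -0.077, 0.036], 0.73)]
top spring_lip [([0.623, -0.025, 0.04], 0.56)]
top reader [([0.607, 0.131, -0.0], 0.59)]
top spare [([0.61, 0.134, -0.0], 0.73), ([0.728, 0.073, -0.002], 0.59)]
top chamber [([0.511, 0.005, -0.003], 0.61)]
top dish [([0.501, 0.144, -0.0], 0.75), ([0.727, 0.072, 0.001], 0.58)]
```

View pics/a.png

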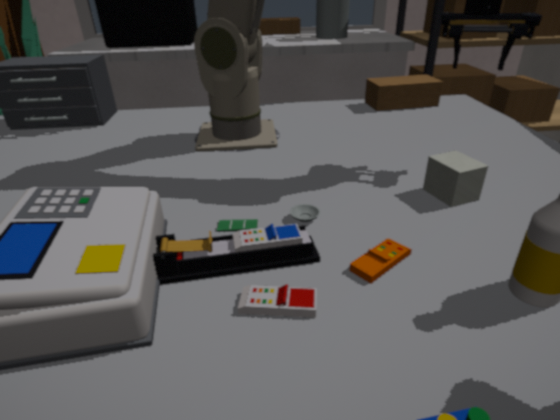

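View pics/b.png

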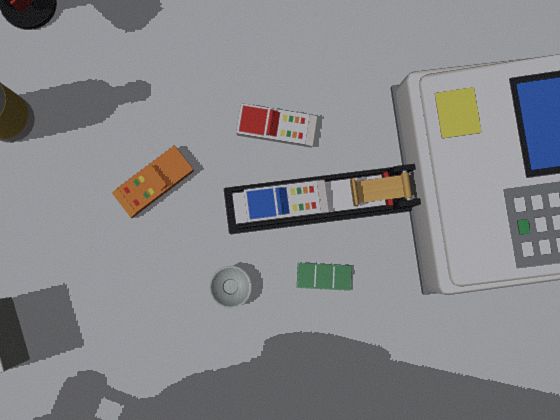

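The pictures show the blue cartridge in the dock: blue rest at about (262,203) in the top view, brass spring about (385,190), housing to the right. The red spare is at (277,124), the chamber at (325,276) and the dish at (231,287). The orange look-alike is at (153,181). Next I'll measure the dock axis.

```bash
cat > h.py <<'E'
from workcell import get_state, imaging, finder
import cv2,numpy as np
from scipy.spatial.transform import Rotation as Ro
def ray(p,uv,z,R=None,t=None):
    R=p['R'] if R is None else R; t=p['t'] if t is None else t
    R=np.array(R);t=np.array(t)
    f=p['frame'].shape[0]/2/np.tan(np.radians(p['fov_y'])/2)
    d=R.T@np.array([(uv[0]-p['cx'])/f,(uv[1]-p['cy'])/f,1]);o=-R.T@t
    return o+d*(z-o[2])/d[2]
E
python3 - <<'E'
from h import *
p=imaging.camera('top');h=cv2.cvtColor(p['frame'],cv2.COLOR_RGB2HSV)
roi=np.zeros((420,560),bool);roi[160:240,220:420]=1
def m(lo,hi,z,name):
    k=(cv2.inRange(h,lo,hi)>0)&roi
    n,l,s,c=cv2.connectedComponentsWithStats(k.astype(np.uint8));i=1+s[1:,4].argmax()
    pts=np.argwhere(l==i)[:,::-1].astype(np.float32)
    W=np.array([ray(p,q,z)[:2] for q in pts]);r=cv2.minAreaRect((W*1000).astype(np.float32))
    print(name,s[i,4],r,W.mean(0));
m((105,150,60),(130,255,255),.048,'blue');m((10,80,80),(30,255,255),.05,'brass');m((0,0,0),(180,255,35),.038,'black')
s=get_state();R=Ro.from_rotvec(s['orientation']).as_matrix();print(R.round(3))
E
```

```text
blue 690 ((608.5857543945312, 95.76801300048828), (36.28390884399414, 34.21118927001953), 6.106509208679199) [0.60845658 0.09574598]
brass 1317 ((625.9200439453125, -66.35772705078125), (37.13587951660156, 79.77159118652344), 6.218037128448486) [ 0.62549706 -0.06660789]
black 1114 ((592.6634521484375, 8.374992370605469), (17.99924659729004, 262.787841796875), 6.3368000984191895) [ 5.90876320e-01 -2.06709417e-04]
[[-0.916  0.401  0.   ]
 [ 0.401  0.916  0.   ]
 [ 0.     0.    -1.   ]]
```

>>> {"fn": "servo_tool", "kwargs": {
  "series": [
    [-2,-1,0,0.05],
    [-6,-3,0,0.15],
    [-10.5,-6,1,0.25],
    [-15,-8.5,2,0.35],
    [-19.5,-11,3,0.45],
    [-24,-13.5,4,0.55],
    [-28.5,-16,5,0.65],
    [-33,-18.5,5,0.75],
    [-37.5,-21,5,0.85],
    [-42,-23.5,5,0.95],
    [-45,-25,5,1.05],
    [-45,-25,5,1.05]
  ],
  "hand": 1,
  "squeeze": 20
}}

```text
time_s: 2.25
ee_pos: [0.5661, 0.1543, 0.1729]
orientation: [2.113, 2.32, -0.001]
contact_force: [-0.5, 0.9, -0.3]
width: 0.0025
```

```bash
cat > w.py <<'E'
from h import *
import sys
def wrist(name=None):
    s=get_state();p=imaging.camera('wrist')
    T=np.eye(4);T[:3,:3]=Ro.from_rotvec(s['orientation']).as_matrix();T[:3,3]=s['ee_pos']
    C=T@np.array(p['mount']);R=C[:3,:3].T;t=-R@C[:3,3]
    if name: cv2.imwrite('pics/'+name,p['frame'][:,:,::-1])
    print(s['time_s'],s['ee_pos'].round(4),T[:3,:3].round(3).tolist(),s['contact_force'],s['width'])
    return p,R,t,T
if __name__=='__main__':
    p,R,t,T=wrist(sys.argv[1])
    for n in ['thumb_rest','nose','spring_lip','end_stop','cartridge','reader']:
        print(n,[(np.round(d['xyz'],4).tolist(),round(d['p'],2)) for d in finder.place_of(n,p)][:2])
E
python3 w.py c.png
```

```text
2.25 [0.5661 0.1543 0.1729] [[-0.093, 0.996, 0.002], [0.996, 0.093, -0.003], [-0.003, 0.002, -1.0]] [-0.46184288  0.86441869 -0.29436644] 0.0025211795223294836
thumb_rest [([0.6709, 0.2222, 0.0138], 0.65)]
nose [([0.6147, 0.2933, 0.0145], 0.91), ([0.6054, 0.137, 0.0011], 0.42)]
spring_lip []
end_stop []
cartridge [([0.6454, 0.2505, 0.0002], 0.67)]
reader [([0.6034, 0.1355, 0.0035], 0.56)]
```

>>> {"fn": "servo_tool", "kwargs": {
  "series": [
    [-2,1.3,2,-0.015],
    [-5,3,5,-0.015],
    [-6,3.8,8,-0.015],
    [-6,3.8,8.3,-0.015],
    [-6,3.8,8.3,-0.015]
  ]
}}

```text
time_s: 3.1
ee_pos: [0.6061, 0.1085, 0.0892]
orientation: [-2.079, -2.354, 0.002]
contact_force: [-0.3, 0.7, 0.4]
width: 0.0008
```

```bash
python3 - <<'E'
from w import *
p,R,t,T=wrist('d.png')
q=imaging.camera('scene')
C=cv2.resize(q['frame'][190:310,140:340],None,fx=4,fy=4,interpolation=cv2.INTER_CUBIC);cv2.imwrite('pics/e.png',C[:,:,::-1])
for n in ['thumb_rest','nose','cartridge','reader']:
    print(n,[(np.round(d['xyz'],4).tolist(),round(d['p'],2)) for P in (p,q) for d in finder.place_of(n,P)][:4])
E
```

```text
3.1 [0.6061 0.1085 0.0892] [[-0.124, 0.992, -0.002], [0.992, 0.124, 0.0], [0.0, -0.002, -1.0]] [-0.31171005  0.67634272  0.43971732] 0.0008404726033855067
thumb_rest [([0.6688, 0.2174, 0.0144], 0.71), ([0.6108, 0.0998, 0.0437], 0.63), ([0.6687, 0.2196, 0.0163], 0.76), ([0.6138, 0.0962, 0.05], 0.61)]
nose [([0.6146, 0.293, 0.0125], 0.65), ([0.6238, 0.012, 0.0421], 0.6)]
cartridge [([0.6471, 0.2506, -0.0034], 0.89), ([0.6482, 0.2494, -0.0011], 0.96), ([0.6124, 0.0647, 0.0349], 0.9), ([0.7314, 0.0701, -0.0021], 0.5)]
reader [([0.6041, 0.1389, 0.0038], 0.87), ([0.6066, 0.1349, -0.0019], 0.88), ([0.6134, 0.0593, 0.0399], 0.44)]
```

View pics/d.png

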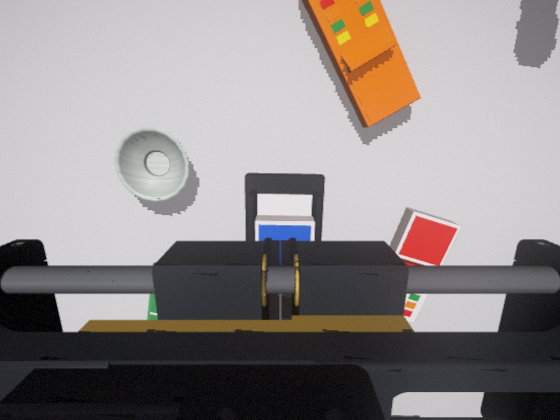

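View pics/e.png

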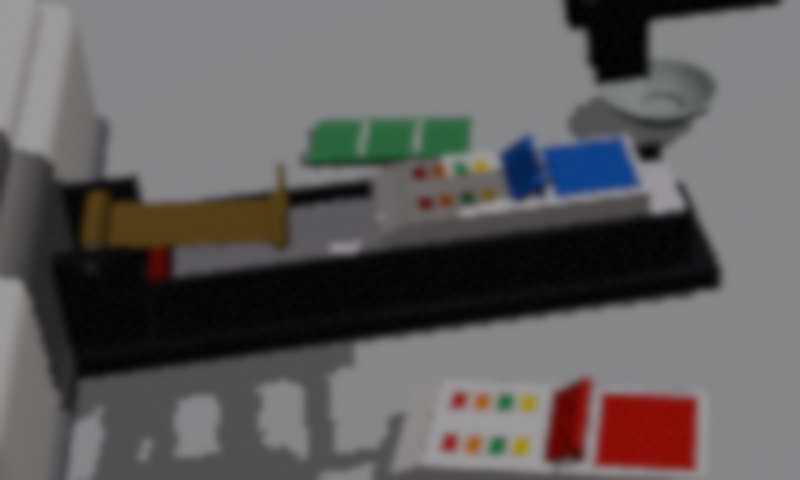

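The wrist view shows the dock upright at column 284 and the closed fingers at column 281, so the lateral error is within about 2 mm. The scene crop shows the cartridge well short of the spring. I'll descend onto the rest.

>>> {"fn": "servo_tool", "kwargs": {
  "series": [
    [0,0,0,0],
    [0,0,1.5,0],
    [0,0,3,0],
    [0,0,3.4,0],
    [0,0,3.4,0]
  ]
}}

```text
time_s: 4.1
ee_pos: [0.6059, 0.1072, 0.0539]
orientation: [-2.08, -2.353, 0.004]
contact_force: [-0.0, -0.4, 0.7]
width: 0.0003
```

>>> {"fn": "servo_tool", "kwargs": {
  "series": [
    [-0.5,0.1,0,0.015],
    [-1.0,0.2,0,0.015],
    [-1.0,0.2,0.3,0.015],
    [-1.0,0.2,0.6,0.015],
    [-1.0,0.2,0.9,0.015],
    [-1.0,0.2,0.9,0.015]
  ]
}}

```text
time_s: 4.7
ee_pos: [0.6102, 0.0977, 0.0465]
orientation: [2.098, 2.338, 0.0]
contact_force: [-0.9, -1.7, 3.9]
width: 0.0005
```

>>> {"fn": "servo_tool", "kwargs": {
  "series": [
    [0,0,0.3,0],
    [0,0,0.6,0],
    [0,0,0.9,0],
    [0,0,1.0,0],
    [0,0,1.0,0],
    [0,0,1.0,0]
  ]
}}

```text
time_s: 5.3
ee_pos: [0.6105, 0.0978, 0.0402]
orientation: [-2.098, -2.337, -0.003]
contact_force: [-16.4, -3.0, 35.4]
width: 0.0008
```

>>> {"fn": "servo_tool", "kwargs": {
  "series": [
    [0,0,-0.15,0],
    [0,-0.1,-0.15,0],
    [0,-0.1,-0.15,0]
  ]
}}

```text
time_s: 5.6
ee_pos: [0.6104, 0.0978, 0.0404]
orientation: [2.098, 2.337, 0.004]
contact_force: [-4.4, -1.4, 18.9]
width: -0.0
```

>>> {"fn": "servo_tool", "kwargs": {
  "series": [
    [-0.5,0,0,0],
    [-1.0,0,0,0],
    [-1.5,0,0,0],
    [-2.0,0,0,0],
    [-2.5,0,0,0],
    [-3,0,0,0],
    [-3,0,0,0]
  ]
}}

```text
time_s: 6.3
ee_pos: [0.6139, 0.071, 0.0404]
orientation: [-2.096, -2.34, -0.009]
contact_force: [-2.1, 6.2, 16.8]
width: 0.0003
```

```bash
python3 - <<'E'
from h import *
s=get_state();print(s['ee_pos'].round(4),Ro.from_rotvec(s['orientation']).as_matrix().round(3).tolist(),s['contact_force'].round(1))
q=imaging.camera('scene')
C=cv2.resize(q['frame'][190:310,140:340],None,fx=4,fy=4,interpolation=cv2.INTER_CUBIC);cv2.imwrite('pics/f.png',C[:,:,::-1])
for n in ['nose','cartridge','spring_lip']:
    print(n,[(np.round(d['xyz'],4).tolist(),round(d['p'],2)) for d in finder.place_of(n,q)][:3])
E
```

```text
[0.6139 0.071  0.0404] [[-0.11, 0.994, 0.004], [0.994, 0.11, 0.004], [0.004, 0.004, -1.0]] [-2.1  6.2 16.8]
nose [([0.6239, -0.0166, 0.0365], 0.78), ([0.6154, 0.2898, 0.0111], 0.76)]
cartridge [([0.6484, 0.2489, 0.0008], 0.96), ([0.6152, 0.0354, 0.0277], 0.7)]
spring_lip [([0.6271, -0.0267, 0.0371], 0.91)]
```

View pics/f.png

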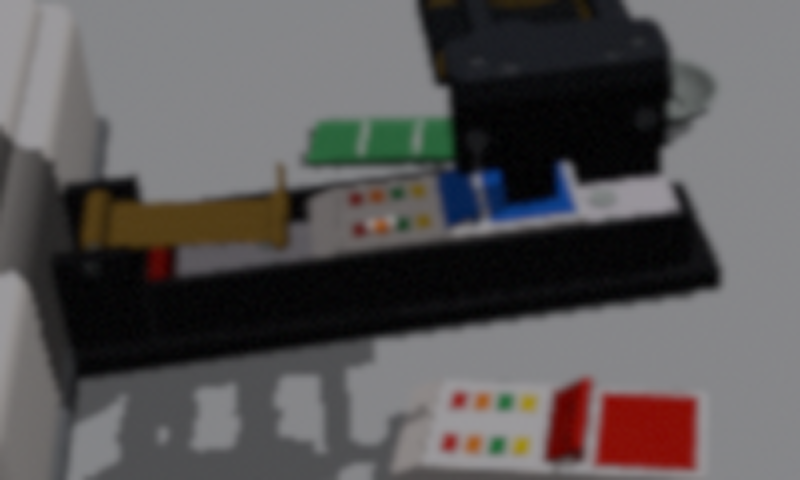

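The fingers carry the cartridge by friction and the bed stays pressed (tip at 40 mm). The nose is about 9 mm short of the lip, so I'll keep sliding.

>>> {"fn": "servo_tool", "kwargs": {
  "series": [
    [-0.5,0,0.05,0],
    [-1.0,0,0.05,0],
    [-1.5,0,0.05,0],
    [-2.0,0,0.05,0],
    [-2.5,0,0.05,0],
    [-3,0,0.05,0],
    [-3.5,0,0.05,0],
    [-4,0,0.05,0],
    [-4,0,0.05,0]
  ]
}}

```text
time_s: 7.4
ee_pos: [0.6186, 0.0341, 0.0401]
orientation: [-2.092, -2.341, -0.013]
contact_force: [-3.3, 13.2, 18.3]
width: 0.0006
```

```bash
cat > g.py <<'E'
from h import *
import sys
s=get_state();print(s['ee_pos'].round(4),Ro.from_rotvec(s['orientation']).as_matrix().round(3).tolist(),s['contact_force'].round(1))
q=imaging.camera('scene')
C=cv2.resize(q['frame'][190:310,140:340],None,fx=4,fy=4,interpolation=cv2.INTER_CUBIC);cv2.imwrite('pics/'+sys.argv[1],C[:,:,::-1])
for n in ['nose','cartridge','spring_lip','thumb_rest']:
    print(n,[(np.round(d['xyz'],4).tolist(),round(d['p'],2)) for d in finder.place_of(n,q)][:3])
E
python3 g.py g.png
```

```text
[0.6186 0.0341 0.0401] [[-0.112, 0.994, 0.004], [0.994, 0.112, 0.007], [0.007, 0.005, -1.0]] [-3.3 13.2 18.3]
nose [([0.6144, 0.2922, 0.0141], 0.8), ([0.6273, -0.0478, 0.0345], 0.63)]
cartridge [([0.6174, 0.0091, 0.0281], 0.77)]
spring_lip [([0.6261, -0.0288, 0.0371], 0.96)]
thumb_rest [([0.6686, 0.2201, 0.0137], 0.69), ([0.6175, 0.043, 0.0396], 0.62)]
```

View pics/g.png

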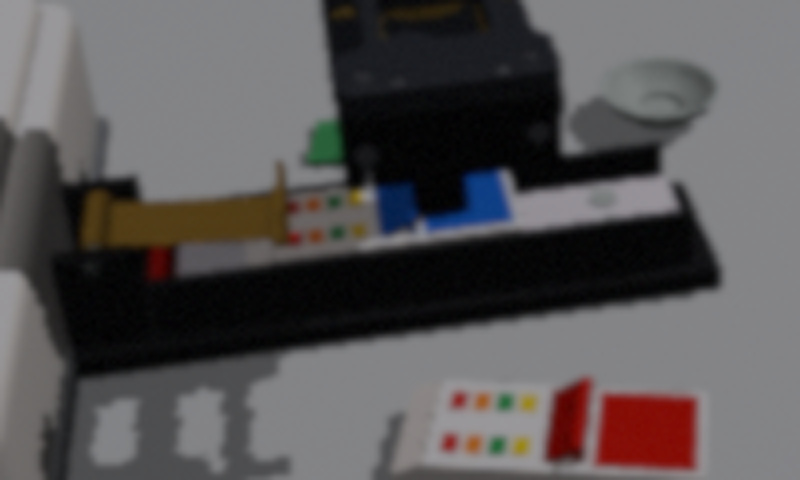

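The nose is under the spring and the finger is now against the step, with about 32 mm left.

>>> {"fn": "servo_tool", "kwargs": {
  "series": [
    [-0.5,0,0,0],
    [-1.0,0,0,0],
    [-1.5,0,0,0],
    [-2.0,0,0,0],
    [-2.5,0,0,0],
    [-3,0,0,0],
    [-3.2,0,0,0],
    [-3.2,0,0,0]
  ]
}}

```text
time_s: 8.45
ee_pos: [0.6219, 0.0034, 0.04]
orientation: [-2.09, -2.341, -0.013]
contact_force: [-5.0, 16.1, 19.7]
width: 0.0004
```

Not yet at the stop, so I'll continue in small steps until the force rises.

>>> {"fn": "servo_tool", "kwargs": {
  "series": [
    [-0.2,0,0,0],
    [-0.3,0,0,0],
    [-0.4,0,0,0],
    [-0.4,0,0,0]
  ]
}}

```text
time_s: 8.85
ee_pos: [0.6219, 0.0033, 0.04]
orientation: [-2.085, -2.341, -0.016]
contact_force: [-8.2, 26.4, 22.1]
width: 0.0006
```

```bash
python3 g.py k.png
```

```text
[0.6219 0.0033 0.04  ] [[-0.116, 0.993, 0.002], [0.993, 0.116, 0.012], [0.012, 0.004, -1.0]] [-8.2 26.4 22.1]
nose [([0.6323, -0.0738, 0.0347], 0.87), ([0.6148, 0.2918, 0.012], 0.56)]
cartridge [([0.6219, -0.02, 0.0271], 0.69), ([0.6465, 0.2479, -0.0018], 0.59)]
spring_lip [([0.6278, -0.0262, 0.0413], 0.63)]
thumb_rest [([0.6228, 0.0111, 0.037], 0.9), ([0.6694, 0.2195, 0.0172], 0.89), ([0.6032, 0.1335, -0.005], 0.72)]
```

View pics/k.png

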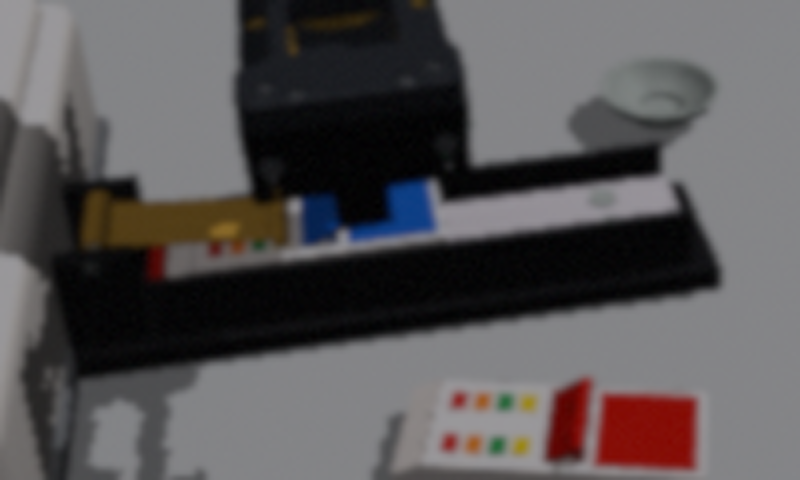

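It is home: the white front meets the red stop at about (165,262) in the crop, and the lip sits just ahead of the step. I'll ease off the push, then lift straight up.

>>> {"fn": "servo_tool", "kwargs": {
  "series": [
    [0.2,0,0,0],
    [0.4,0,0,0],
    [0.6,0,0,0],
    [0.6,0,0,0]
  ]
}}

```text
time_s: 9.5
ee_pos: [0.6219, 0.0034, 0.0401]
orientation: [-2.093, -2.342, -0.011]
contact_force: [-3.0, 10.9, 18.1]
width: 0.0003
```

>>> {"fn": "servo_tool", "kwargs": {
  "series": [
    [0.2,0,0,0],
    [0.2,0,-0.1,0],
    [0.25,0,-0.2,0],
    [0.25,0,-0.3,0],
    [0.3,0,-0.5,0],
    [0.3,0,-0.8,0],
    [0.4,0,-1.2,0],
    [0.4,0,-2,0],
    [0.4,0,-4,0],
    [0.4,0,-7,0],
    [0.4,0,-9,0],
    [0.4,0,-9,0]
  ]
}}

```text
time_s: 10.7
ee_pos: [0.6213, 0.0012, 0.1315]
orientation: [2.097, 2.334, 0.006]
contact_force: [-0.0, 0.2, -0.5]
width: 0.0007
```

```bash
python3 g.py l.png
```

```text
[0.6213 0.0012 0.1315] [[-0.107, 0.994, 0.006], [0.994, 0.107, 0.0], [-0.001, 0.006, -1.0]] [-0.   0.2 -0.5]
nose [([0.6321, -0.0722, 0.0377], 0.93), ([0.6117, 0.2883, 0.0145], 0.67)]
cartridge [([0.6465, 0.2459, -0.0016], 0.86), ([0.6199, -0.0187, 0.03], 0.85)]
spring_lip [([0.6251, -0.0248, 0.0383], 0.57)]
thumb_rest [([0.6711, 0.2188, 0.0144], 0.82), ([0.6243, 0.0126, 0.0409], 0.66)]
```

View pics/l.png

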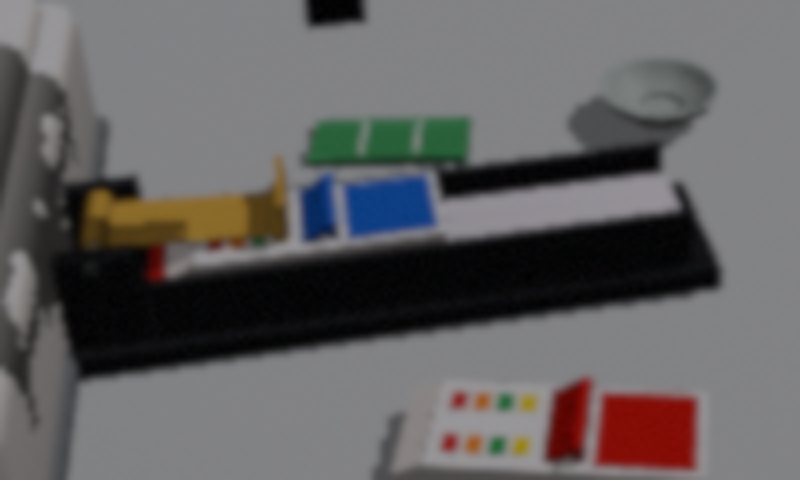

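```bash
python3 -c "
from workcell import ticket
print(ticket.close_job())"
```

```text
the job is handed in; nothing more can be done
None
```

The cartridge is home against the red end stop under the brass spring, the fingers are clear, and the job is handed in. It took about 11 s of the 35 s; no verdict was reported.

**What I did:** With the closed fingers on the blue rest, I pressed until the bed was on its stop (fingertips at 40 mm). I slid the cartridge about 86 mm while pressing with 17–22 N. At the end stop it stopped moving, and the push along the dock rose to about 26 N. I then eased off the push and lifted straight up.

**Last checks:**
- **Position:** After release, the final picture shows the front at the red stop, moved by no more than about 1 mm, with the lip just ahead of the step. The network put the nose 2–3 mm short of its estimate of the stop, which is within its roughly 4 mm error.
- **Height:** The network's nose height went from about 35 to 38 mm on release, which agrees with the expected rise of about 2 mm. It means the spring is holding the cartridge down.
- **Contact and surroundings:** The residual force on the tool was about 0.5 N, so it touches nothing. The spare, chamber and dish look unmoved.

**Worth noting:** The first press briefly reached 35 N down and 16 N sideways before I relaxed it. The spring's lift was judged only from the picture and the nose height, not measured directly.

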